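# Heft the crates and push the full ones back

### The job

One or two of the three look-alike lidded crates on the range's wooden cover board are full and heavy, the rest are nearly empty: find out which by raising a crate's grip-board end a little while its other end stays down. Slide every heavy crate straight back on the board until its back end is flush and square against the wooden stop rail, gently, without ramming the rail; leave the light crates where they stand. Never lift a crate clear of the board or tip it steeply, let go of everything at the end, and leave the other things alone.

Things in the scene. Friction and masses are not known exactly. Their poses are not given: they have to be found in the camera images.
- crate_a: one of three look-alike closed wooden crates, 130 (x) x 70 (y) x 62 mm; origin at the centre of its underside, x along its length from the front end (nearest the robot, with a blank card holder) to the back end. Light: about 0.32 kg; heavy: 0.83 to 0.97 kg; centre of mass near its middle; any one or two are heavy. It slides on the cover board, friction coefficient up to about 1.2
- crate_a_grip (a point): place to pinch the upright board on the lid, 14 mm thick (y), 36 mm long (x), top 21 mm above this point, lid 22 mm below; the point is 40 mm in front of the crate's origin, 84 mm above its underside. The board rocks up to 0.2 rad about a pin along y, 68 mm above the underside, so the hand can stay upright; raised here, a light crate takes 1.5 to 3 N, a heavy one 3.8 to 6.5 N
- crate_a_back (a point): middle of the back end face of crate_a, 65 mm behind its origin, 30 mm above its underside; axes as crate_a
- crate_b: one of three look-alike closed wooden crates, 130 (x) x 70 (y) x 62 mm; origin at the centre of its underside, x along its length from the front end (nearest the robot, with a blank card holder) to the back end. Light: about 0.32 kg; heavy: 0.83 to 0.97 kg; centre of mass near its middle; any one or two are heavy. It slides on the cover board, friction coefficient up to about 1.2
- crate_b_grip (a point): place to pinch the upright board on the lid, 14 mm thick (y), 36 mm long (x), top 21 mm above this point, lid 22 mm below; the point is 40 mm in front of the crate's origin, 84 mm above its underside. The board rocks up to 0.2 rad about a pin along y, 68 mm above the underside, so the hand can stay upright; raised here, a light crate takes 1.5 to 3 N, a heavy one 3.8 to 6.5 N
- crate_b_back (a point): middle of the back end face of crate_b, 65 mm behind its origin, 30 mm above its underside; axes as crate_b
- crate_c: one of three look-alike closed wooden crates, 130 (x) x 70 (y) x 62 mm; origin at the centre of its underside, x along its length from the front end (nearest the robot, with a blank card holder) to the back end. Light: about 0.32 kg; heavy: 0.83 to 0.97 kg; centre of mass near its middle; any one or two are heavy. It slides on the cover board, friction coefficient up to about 1.2
- crate_c_grip (a point): place to pinch the upright board on the lid, 14 mm thick (y), 36 mm long (x), top 21 mm above this point, lid 22 mm below; the point is 40 mm in front of the crate's origin, 84 mm above its underside. The board rocks up to 0.2 rad about a pin along y, 68 mm above the underside, so the hand can stay upright; raised here, a light crate takes 1.5 to 3 N, a heavy one 3.8 to 6.5 N
- crate_c_back (a point): middle of the back end face of crate_c, 65 mm behind its origin, 30 mm above its underside; axes as crate_c
- stop_rail: dark wooden bar fixed across the cover board behind the crates, 22 (x) x 440 (y) x 40 mm; origin under its middle; it may stand a little askew; x points away from the robot, square to its long face, y along it
- rail_face (a point): middle of the rail's long face toward the robot, 30 mm above the cover board, 11 mm in front of the rail's origin; axes as stop_rail; it is rigid and fixed. Contact of crate and rail must stay gentle, below 25 N
- cover_board: pale planked wooden cover board fixed over the whole top of the range, 545 (x) x 668 (y) x 45 mm; its flat top, on which everything stands, is at world z = 0.045; origin under its middle
- salt_shaker: glass salt shaker with a domed grey top, 44 mm wide, 90 mm tall, upright; origin at the centre of its underside; a bystander, to be left alone
- tin: food tin with a grey metal lid, 58 mm wide, 72 mm tall, upright; origin at the centre of its underside; a bystander, to be left alone
- spoon: tablespoon lying between two of the crates' lanes, 191 x 38 x 13 mm, long axis x; origin at the centre of its underside; a bystander, to be left alone
- peeler: vegetable peeler with a dark handle lying between two of the crates' lanes, 170 x 25 x 18 mm, long axis x; origin at the centre of its underside; a bystander, to be left alone

How it is judged:
By the outcome, as a careful person would: the job done as asked, in the order asked, and still so for the second after the job is handed in, with the robot touching nothing.
It also fails if it takes over 67 s, if anything falls off the work surface, if the arm or the gripper's body presses on something with over 40 N, if the wrist force passes 120 N, or if a joint passes its speed limit or range.

### The arm

A 6-joint arm with a two-finger parallel gripper is mounted at the origin on a cart in front of the work surface, level with it; the furniture and walls round the work are solid. World frame = base frame: x ahead of the robot, y to its left, z up, the work surface at z = 0. Lengths are in m, angles in rad, forces in N, time in s.
With the tool pointing down it reaches from about 0.4 to 0.925 m from the base axis. Payload 3.4 kg.
Tool frame: the origin (TCP) lies at the very end of the fingers, on their centre line; the grasp point (between the pads) lies 19 mm behind it; x points along the fingers, z is the direction in which the jaws open and shut, and the axes are right-handed (so a half turn about x gives the same grasp; the last joint's range is limited). The gripper opens to 85 mm and grips with 20 to 120 N. Pads are 22 mm wide; open, the fingers measure 114 mm over their backs; the gripper's body (76 mm by 85 mm) begins 54 mm behind the grasp point. The pads swing forward as they close: fully open they stand 13 mm farther back than shut.
Start: joints at [1.238, 0.307, 1.506, -0, 1.328, -0.073], TCP at [0.147, 0.556, 0.203] pointing down, gripper open.
Joint ranges: [-3.12, 3.12], [-1.05, 2.28], [0.14, 2.33], [-1.42, 4.57], [0.1, 2.73], [-2.68, 2.68]. Speed limits (rad/s): [2.57, 2.57, 3.14, 3.14, 3.14, 3.14].

### API

Orientations are given as a rotation vector (axis times angle).
In Python, from plant import r gives the robot as it stands. The module is installed in compiled form; this text tells all that it offers.
- The arm moves only by the tool send_rows, never from a script. Its argument "rows" is one flat list of numbers, 6 for each row, row after row: the shift along the tool's x, y, z in mm, then the turn, a rotation vector about the tool's x, y, z in rad. A call has 1 to 8 rows; each row is the pose to reach, as a shift and turn from the pose measured when the call began, along the tool's axes at that moment; what a row does not reach only later rows make up. A row lasts 1/8 s, in which the tool goes at most 62.5 mm and 10.7 degrees, less where a joint would pass 70% of its speed; a pose out of reach is approached as far as the arm can. A call with a gripper value outside its range is refused whole. "hand" is the gripper's target within -1 to 1 (fully open at 1, half-way at 0, shut at -1), set as the call begins (left out, the last holds). The fingers move at their own pace and stop on an object; the grip force is fixed at half the most. Time passes only in rows, so rows that repeat a pose let the fingers close. It gives the time, the measured TCP pose, the force and the opening at its end, in the units of the state.
- r.get_obs(): the state, without advancing time (a new reading comes with each control period).
- r.read_camera(name): name is "side" or "top" or "wrist"; returns a dict with "image" (480x640x3 uint8, red, green, blue), "camera_matrix" (3x3 intrinsics, pixels), "position" and "rotation" of the camera in the world. Camera axes: x right, y down, z forward; pixel columns grow to the right and rows downward; lengths in m; the calibration is good to about 2 mm. A picture is of the moment at which its call begins. There is no depth.
- r.finish_job(): hands the job in, once; it reports no verdict.
The state is a dict: "time": time; "joint_pos": joint angles; "qd": joint speeds; "tau": joint torques, N m; "tcp_pos": TCP position; "ee_rot": TCP orientation; "force": force on the tool from outside, world axes, zero at the start; "wrist_torque": the same for the moment, N m; "width": finger opening in m.
Only numpy, scipy, OpenCV 4.12 (cv2) and the standard library are available. Lean on these libraries where they do the work, as an engineer would, in place of code of your own. Each camera call takes 0.05 s, during which the arm holds its last target.

## Working session

There is one attempt and no reset: what is moved stays moved. The work goes in short steps, Python scripts to look and compute and a tool call to move; the robot and the scene stay as the last step left them, time stands still between calls to the robot, and variables do not carry over. Pictures are saved under pics/ and viewed, and the job is handed in when it is done.

Besides the shell and the picture viewer there is one more tool, called after "Request:" as name(argument=value, ...), one argument or row to a line, values as JSON. send_rows: Moves the arm, as the interface text tells. Its arguments: {"type":"object","properties":{"rows":{"type":"array","items":{"type":"number"}},"hand":{"type":"number"}},"required":["rows"]}

```bash
mkdir -p pics; ls; python3 - <<'E'
from plant import r
import cv2,numpy as np
np.set_printoptions(precision=4,suppress=True)
o=r.get_obs()
for k,v in o.items(): print(k,v)
for n in ["side","top","wrist"]:
    c=r.read_camera(n); cv2.imwrite(f"pics/{n}0.png",c["image"][:,:,::-1])
    np.savez(f"pics/{n}0.npz",**c)
    print(n,c["camera_matrix"],c["position"],c["rotation"])
E
```

```text
pics
time 0.0
joint_pos [ 1.2385  0.3075  1.5077 -0.      1.3284 -0.0735]
qd [-0.0007  0.0004 -0.0003 -0.0003  0.0001  0.0001]
tau [  0.0006 -45.7563 -25.1919   0.       0.0133  -0.    ]
tcp_pos [0.1469 0.5551 0.2016]
ee_rot [-1.0177  1.3223  1.0158]
force [0.3454 0.0447 0.624 ]
wrist_torque [-0.0582  0.0244  0.0581]
width 0.08536136606013317
side [[575.7186   0.     319.9107]
 [  0.     575.7186 238.2447]
 [  0.       0.       1.    ]] [ 0.1522 -1.1095  0.506 ] [-1.9359  0.4421 -0.3309]
top [[490.7485   0.     318.3068]
 [  0.     490.7485 233.7025]
 [  0.       0.       1.    ]] [ 0.4259 -0.2323  0.9378] [-2.1232  2.1239 -0.2014]
wrist [[408.979    0.     324.9968]
 [  0.     408.979  237.935 ]
 [  0.       0.       1.    ]] [0.0654 0.5763 0.3724] [2.267  1.7481 0.2916]
```

View pics/top0.png

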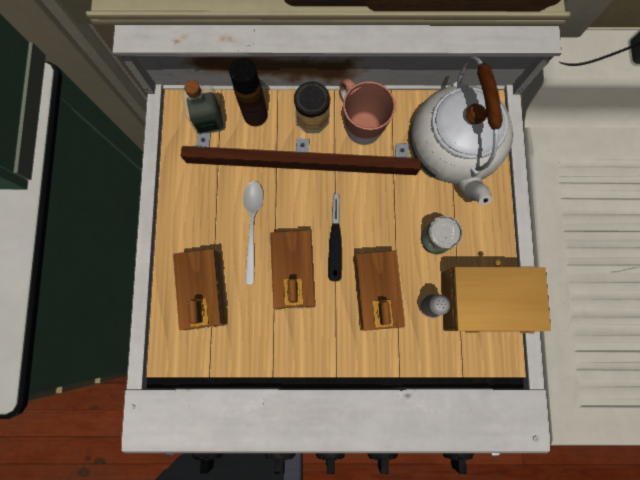

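View pics/side0.png

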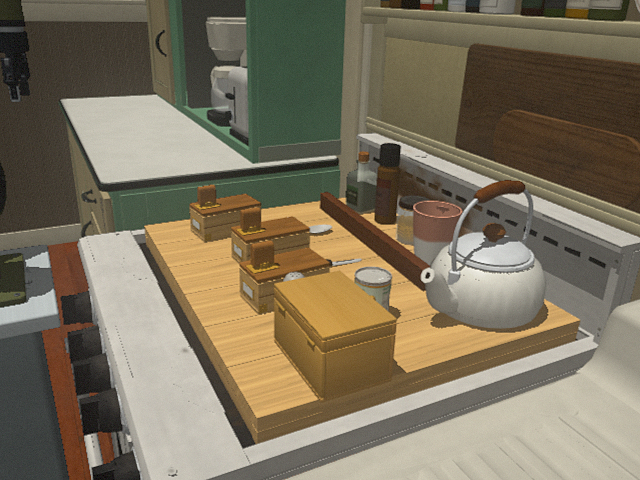

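View pics/wrist0.png

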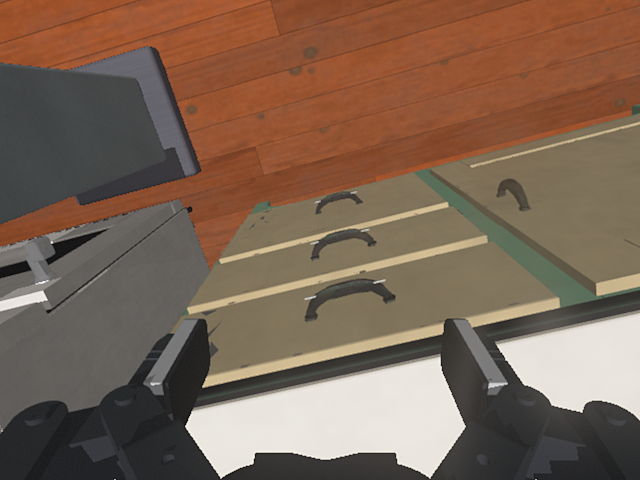

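```bash
cat > h.py <<'E'
import numpy as np,cv2
from scipy.spatial.transform import Rotation as R
np.set_printoptions(precision=4,suppress=True)
def px2w(c,uv,z):
    uv=np.atleast_2d(np.asarray(uv,float)); d=np.c_[uv,np.ones(len(uv))]@np.linalg.inv(c["camera_matrix"]).T
    d=d@R.from_rotvec(c["rotation"]).as_matrix().T if np.ndim(c["rotation"])==1 else d@np.asarray(c["rotation"]).T
    return c["position"]+d*((z-c["position"][2])/d[:,2])[:,None]
def w2px(c,p):
    p=np.atleast_2d(p); q=(p-c["position"])@R.from_rotvec(c["rotation"]).as_matrix()
    q=q@c["camera_matrix"].T; return q[:,:2]/q[:,2:]
E
python3 - <<'E'
from h import *
c=dict(np.load("pics/top0.npz"))
im=c["image"]; hsv=cv2.cvtColor(im,cv2.COLOR_RGB2HSV)
for p in [(292,250),(205,280),(378,270),(300,160),(250,350),(293,290),(197,312)]: print(p,im[p[1],p[0]],hsv[p[1],p[0]])
crop=cv2.resize(im[170:345,160:470,::-1],None,fx=2.58,fy=2.58,interpolation=cv2.INTER_CUBIC)
cv2.imwrite("pics/crop0.png",crop)
cv2.imwrite("pics/crop1.png",cv2.resize(im[130:190,170:430,::-1],None,fx=3,fy=3,interpolation=cv2.INTER_CUBIC))
E
```

```text
(292, 250) [110  68  34] [ 13 176 110]
(205, 280) [109  67  33] [ 13 178 109]
(378, 270) [114  70  35] [ 13 177 114]
(300, 160) [66 34 20] [  9 178  66]
(250, 350) [177 137  85] [ 17 133 177]
(293, 290) [123  76  38] [ 13 176 123]
(197, 312) [50 31 16] [ 13 173  50]
```

View pics/crop0.png

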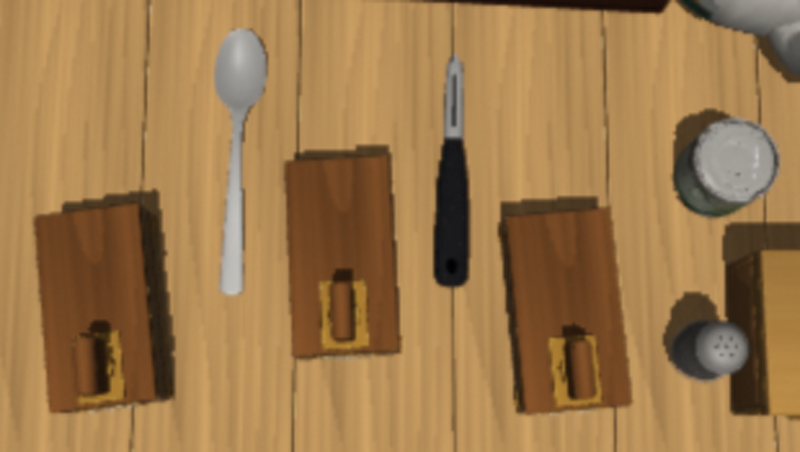

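View pics/crop1.png

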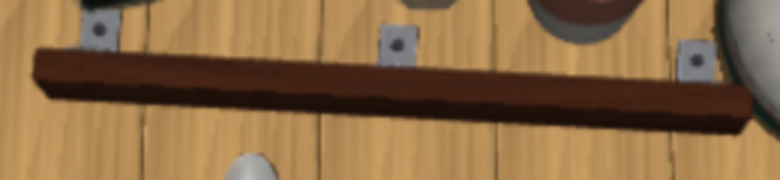

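```bash
cat >> h.py <<'E'
def lids(c,vis=None):
    hsv=cv2.cvtColor(c["image"],cv2.COLOR_RGB2HSV)
    m=cv2.inRange(hsv,(10,160,70),(16,195,135))
    m=cv2.morphologyEx(m,cv2.MORPH_OPEN,np.ones((3,3)))
    m=cv2.morphologyEx(m,cv2.MORPH_CLOSE,np.ones((5,5)))
    cs,_=cv2.findContours(m,cv2.RETR_EXTERNAL,cv2.CHAIN_APPROX_NONE)
    out=[]
    for k in cs:
        if cv2.contourArea(k)<1500: continue
        w=px2w(c,k[:,0],0.107)[:,:2]
        (cx,cy),(a,b),ang=cv2.minAreaRect((w*1000).astype(np.float32))
        if not(100<max(a,b)<170 and 50<min(a,b)<90): continue
        if a<b: ang-=90; a,b=b,a
        ang=(ang+90)%180-90
        out.append((cx,cy,a,b,np.radians(ang)))
        if vis is not None: cv2.drawContours(vis,[k],-1,(0,255,0),1)
    return sorted(out,key=lambda t:-t[1])
def rail(c):
    hsv=cv2.cvtColor(c["image"],cv2.COLOR_RGB2HSV)
    m=cv2.inRange(hsv,(5,130,45),(11,200,110)); m[:135]=0; m[185:]=0; m[:,:175]=0;m[:,425:]=0
    return m
E
python3 - <<'E'
from h import *
c=dict(np.load("pics/top0.npz"))
vis=c["image"][:,:,::-1].copy()
for l in lids(c,vis): print(np.array(l))
m=rail(c); vis[m>0]=(255,0,0)
cv2.imwrite("pics/vis0.png",cv2.resize(vis[130:345,160:470],None,fx=2.5,fy=2.5,interpolation=cv2.INTER_NEAREST))
ys,xs=np.nonzero(m)
# front top edge: lowest row per column
cols=np.arange(195,410); 
for f,nm in ((np.max,'front'),(np.min,'back')):
    e=np.array([f(ys[xs==u]) for u in cols if (xs==u).any()]); uu=np.array([u for u in cols if (xs==u).any()])
    w=px2w(c,np.c_[uu,e+(0.5 if nm=='front' else -0.5)],0.085)[:,:2]
    p=np.polyfit(w[:,1],w[:,0],1); print(nm,p,'res',np.std(w[:,0]-np.polyval(p,w[:,1])),w[:,1].min(),w[:,1].max())
E
```

```text
[489.9744 -27.5603 129.3748  68.7471   0.1286]
[ 524.3005 -188.5772  129.4347   68.9476    0.0581]
[ 488.1992 -336.7101  128.722    68.6515    0.081 ]
front [0.0542 0.731 ] res 0.0008872396069593036 -0.3981523255060074 -0.008858477533736087
back [0.0554 0.7503] res 0.0005992058671205919 -0.39881730417903505 -0.007877847437719743
```

View pics/vis0.png

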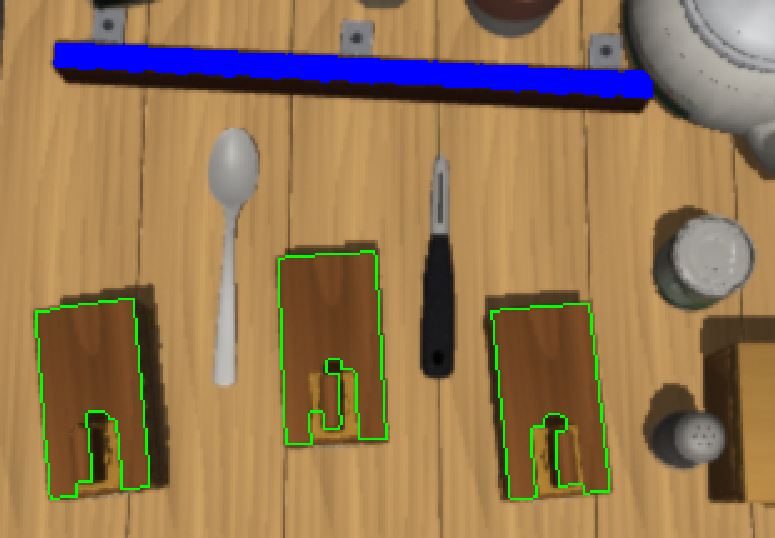

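```bash
cat >> h.py <<'E'
def rows(obs,pos,yaw=None,tz_world=None):
    """shift/turn in tool axes from now to TCP pos (m), tool down, jaw axis (tool z) square to crate yaw"""
    R0=R.from_rotvec(obs["ee_rot"]).as_matrix()
    s=R0.T@(np.asarray(pos)-obs["tcp_pos"])*1000
    if yaw is None: return s,np.zeros(3)
    best=None
    for sg in (1,-1):
        z=sg*np.array([-np.sin(yaw),np.cos(yaw),0]); x=np.array([0,0,-1.]); y=np.cross(z,x)
        rv=R.from_matrix(R0.T@np.c_[x,y,z]).as_rotvec()
        if best is None or np.linalg.norm(rv)<np.linalg.norm(best): best=rv
    return s,best
def grip(l): 
    cx,cy,_,_,a=l; return np.array([cx/1000-.04*np.cos(a),cy/1000-.04*np.sin(a)]),a
def st():
    from plant import r
    o=r.get_obs(); R0=R.from_rotvec(o["ee_rot"]).as_matrix()
    print('t %.2f'%o["time"],'tcp',o["tcp_pos"]*1000,'F',o["force"],'T',o["wrist_torque"],'w %.1f'%(o["width"]*1000),'toolx',R0[:,0],'toolz',R0[:,2],'q',o["joint_pos"])
    return o
E
python3 - <<'E'
from h import *
o=st()
c=dict(np.load("pics/top0.npz"))
print(R.from_rotvec(o["ee_rot"]).as_matrix())
for l in lids(c):
    g,a=grip(l); print(g,a, rows(o,[*g,0.2],a), 'board top px expected',w2px(c,[*g,0.150]), w2px(c,[*(g+np.array([.018*np.cos(a),.018*np.sin(a)])),0.150]))
print(rows(o,[.40,.3,.25]))
print('shaker',px2w(c,[(438,305)],.13),'tin',px2w(c,[(443,232)],.117))
E
```

```text
t 0.15 tcp [146.9871 555.2944 201.778 ] F [-0.167  -0.0395 -0.0571] T [-0.0264  0.0264  0.0041] w 85.5 toolx [-0.0005 -0.0015 -1.    ] toolz [ 0.2559  0.9667 -0.0016] q [ 1.2385  0.3074  1.5074 -0.      1.3284 -0.0735]
[[-0.0005 -0.9667  0.2559]
 [-0.0015  0.2559  0.9667]
 [-1.      0.0001 -0.0016]]
[ 0.4503 -0.0327] 0.12859627593849474 (array([   2.5169, -443.683 , -490.7844]), array([-0.3874, -0.0016, -0.0004])) board top px expected [[191.7964 311.3238]] [[190.8809 299.9822]]
[ 0.4844 -0.1909] 0.0581470930561402 (array([   2.7399, -517.0986, -635.0113]), array([-0.3169, -0.0016, -0.0004])) board top px expected [[291.7719 289.7307]] [[291.2285 278.5012]]
[ 0.4483 -0.3399] 0.08098520575406125 (array([   2.9848, -520.4009, -788.3148]), array([-0.3398, -0.0016, -0.0004])) board top px expected [[385.5326 312.5056]] [[384.3257 301.1029]]
(array([ -47.963 , -309.9131, -182.1251]), array([0., 0., 0.]))
shaker [[ 0.461  -0.4286  0.13  ]] tin [[ 0.5848 -0.4459  0.117 ]]
```

Request:
send_rows(
  rows=[-20,-55,-20,0,0,0,-40,-110,-45,0,0,0,-48,-160,-80,-0.1,0,0,-48,-210,-110,-0.2,0,0,-48,-260,-145,-0.3,0,0,-48,-310,-182,-0.387,0,0,-48,-340,-230,-0.387,0,0,-48,-365,-285,-0.387,0,0],
  hand=-0.1,
)

```text
time: 1.15
tcp_pos: [0.4279, 0.1847, 0.2499]
ee_rot: [-1.304, 1.147, 1.303]
force: [0.6, -0.1, -0.4]
width: 0.0382
```

```bash
python3 - <<'E'
from h import *
o=st()
c=dict(np.load("pics/top0.npz"))
for l in lids(c)[:1]:
    g,a=grip(l); print(rows(o,[*g,0.2],a))
E
```

```text
t 1.15 tcp [427.8602 184.6994 249.8794] F [ 0.6148 -0.1192 -0.4112] T [-0.0231  0.0247  0.0072] w 38.2 toolx [-0.0004 -0.0017 -1.    ] toolz [-0.1279  0.9918 -0.0016] q [ 0.3181  0.1168  1.6402 -0.0015  1.3855 -1.3806]
(array([  50.2338,    5.506 , -218.3944]), array([-0.0004, -0.0016, -0.0006]))
```

Request:
send_rows(
  rows=[0,1,-55,0,0,0,15,3,-110,0,0,0,35,4,-165,0,0,0,55,5,-210,0,0,0,60,5.5,-218,0,0,0,60,5.5,-218.4,0,0,0],
)

```text
time: 1.9
tcp_pos: [0.4499, -0.0327, 0.1898]
ee_rot: [-1.302, 1.148, 1.303]
force: [0.1, 0.4, -0.5]
width: 0.0382
```

```bash
python3 - <<'E'
from h import *
from plant import r
o=st()
c=dict(np.load("pics/top0.npz"))
for l in lids(c)[:1]:
    g,a=grip(l); print(rows(o,[*g,0.114],a))
c=r.read_camera("wrist"); np.savez("pics/w1.npz",**c); cv2.imwrite("pics/w1.png",c["image"][:,:,::-1])
print(w2px(c,[[*g,.150],[g[0]-.018,g[1],.15],[g[0]+.018,g[1],.15]]))
print(w2px(c,o["tcp_pos"]))
E
```

```text
t 1.90 tcp [449.8657 -32.7067 189.8227] F [ 0.0512  0.3937 -0.5454] T [-0.0161 -0.0139 -0.0483] w 38.2 toolx [-0.0017 -0.0008 -1.    ] toolz [-0.1263  0.992  -0.0006] q [-0.1653  0.1452  1.7661 -0.0011  1.2318 -1.8623]
(array([75.8218, -0.5751,  0.0049]), array([-0.002 , -0.0006, -0.0018]))
[[325.969  258.7964]
 [330.2502 228.0975]
 [321.9015 287.9631]]
[[326.1715 290.0859]]
```

View pics/w1.png

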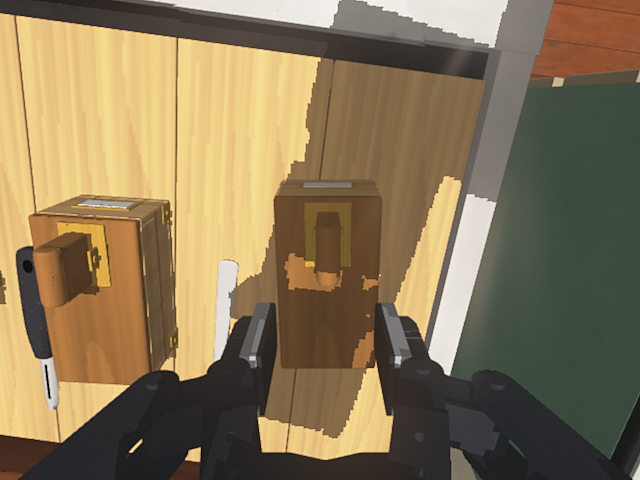

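Wrist view: the board (columns 316–340, middle 328) lies midway between the fingers. Descend.

Request:
send_rows(
  rows=[40,-0.5,0,0,0,0,65,-0.5,0,0,0,0,75,-0.5,0,0,0,0,75.5,-0.5,0,0,0,0,75.5,-0.5,0,0,0,0],
)

```text
time: 2.58
tcp_pos: [0.4518, -0.0319, 0.1159]
ee_rot: [-1.305, 1.145, 1.302]
force: [-1.1, 0.2, 0.0]
width: 0.0384
```

```bash
python3 - <<'E'
from h import *
o=st()
E
```

```text
t 2.58 tcp [451.7729 -31.8704 115.8514] F [-1.0714  0.2118  0.0183] T [0.0356 0.0343 0.0346] w 38.4 toolx [ 0.0015 -0.0012 -1.    ] toolz [-0.1283  0.9917 -0.0014] q [-0.1629  0.2296  1.8748 -0.0011  1.0356 -1.8618]
```

Request:
send_rows(
  rows=[0,0,0,0,0,0,0,0,0,0,0,0,0,0,0,0,0,0,0,0,0,0,0,0,0,0,0,0,0,0,0,0,0,0,0,0],
  hand=-1,
)

```text
time: 3.32
tcp_pos: [0.4527, -0.031, 0.117]
ee_rot: [-1.304, 1.143, 1.3]
force: [-1.0, 3.9, 5.4]
width: 0.008
```

```bash
python3 - <<'E'
from h import *
o=st()
E
```

```text
t 3.33 tcp [452.7438 -31.002  117.015 ] F [-1.0423  3.9143  5.3918] T [0.6355 0.0174 0.02  ] w 8.0 toolx [ 0.004   0.0005 -1.    ] toolz [-0.1275  0.9918 -0.    ] q [-0.1625  0.228   1.8732  0.0013  1.0365 -1.8618]
```

```bash
python3 - <<'E'
from h import *
from plant import r
for n in ("side","wrist"):
    c=r.read_camera(n); im=c["image"][:,:,::-1]
    if n=="side": im=cv2.resize(im[120:300,150:390],None,fx=3.3,fy=3.3)
    cv2.imwrite(f"pics/{n}2.png",im)
o=st()
E
```

```text
t 3.42 tcp [452.7772 -31.0031 117.0333] F [-0.5491  3.0548  5.4649] T [ 0.7066  0.0365 -0.0319] w 8.0 toolx [ 0.004   0.0005 -1.    ] toolz [-0.1275  0.9918 -0.    ] q [-0.1625  0.228   1.8732  0.0013  1.0365 -1.8618]
```

View pics/side2.png

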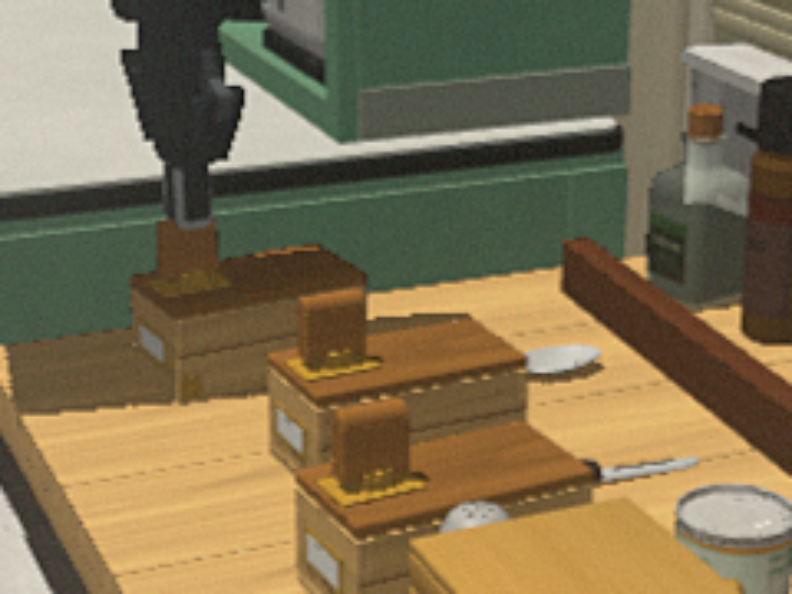

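View pics/wrist2.png

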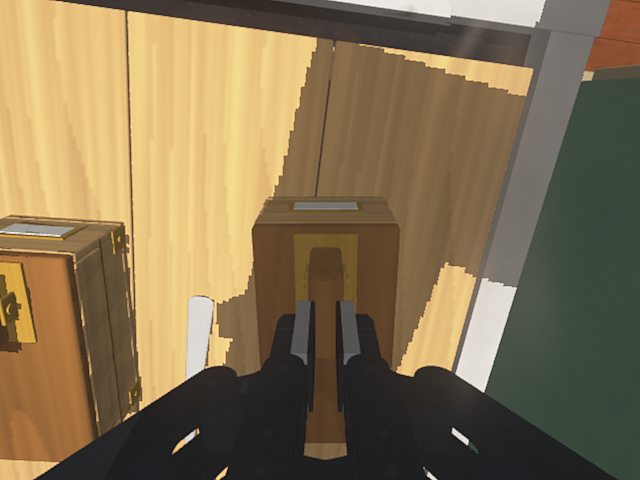

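```bash
python3 - <<'E'
from h import *
from plant import r
o=st()
c=r.read_camera("side")
t=o["tcp_pos"]
f=lambda p:(w2px(c,p)-[150,120])*3.3
print('tcp',f(t),'tcp+19',f(t+[0,0,.019]))
c0=dict(np.load("pics/top0.npz"));g,a=grip(lids(c0)[0]);print(g)
print('board top mid',f([*g,.15]),'board base',f([*g,.107]),'top front/back',f([g[0]-.018,g[1]-.007,.15]),f([g[0]+.018,g[1]-.007,.15]))
E
```

```text
t 3.42 tcp [452.7772 -31.0031 117.0333] F [-0.5491  3.0548  5.4649] T [ 0.7066  0.0365 -0.0319] w 8.0 toolx [ 0.004   0.0005 -1.    ] toolz [-0.1275  0.9918 -0.    ] q [-0.1625  0.228   1.8732  0.0013  1.0365 -1.8618]
tcp [[187.8455 267.1373]] tcp+19 [[186.3064 237.5313]]
[ 0.4503 -0.0327]
board top mid [[181.9655 216.787 ]] board base [[185.5067 284.0037]] top front/back [[155.8226 223.582 ]] [[214.4182 216.6779]]
```

```bash
python3 - <<'E'
from h import *
from plant import r
c0=dict(np.load("pics/side0.npz")); print(w2px(c0,[.147,.5553,.2018]))
c=r.read_camera("side"); im=c["image"]
im=cv2.convertScaleAbs(im,alpha=1.8)
cv2.imwrite("pics/z.png",np.hstack([cv2.resize(im[130:220,170:240,::-1],None,fx=6,fy=6,interpolation=cv2.INTER_CUBIC),cv2.resize(c0["image"][40:130,0:60,::-1],None,fx=6,fy=6,interpolation=cv2.INTER_CUBIC)]))
E
```

```text
[[ 22.8186 114.7066]]
```

View pics/z.png

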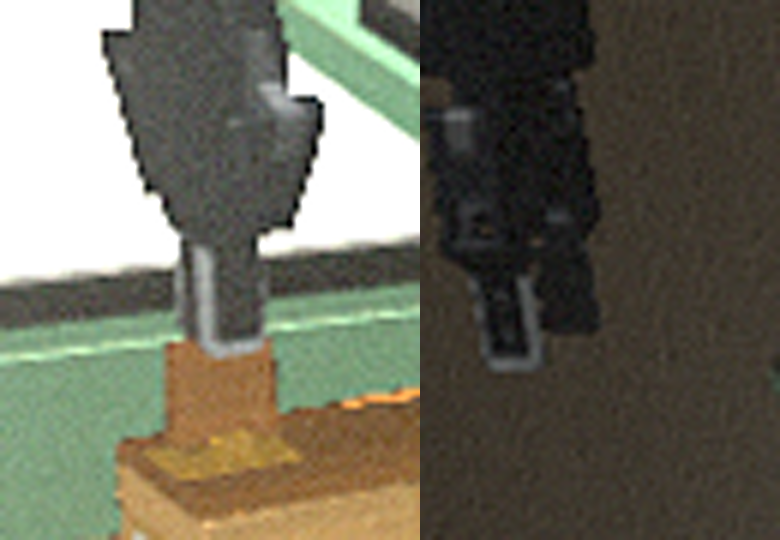

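```bash
python3 - <<'E'
from h import *
c=dict(np.load("pics/wrist0.npz"));t=np.array([.147,.5553,.2018])
Rc=R.from_rotvec(c["rotation"]).as_matrix()
for d in (0,.013,.019,.025,.035):
    p=t+[0,0,d]; print(d,w2px(c,p),'depth',((p-c["position"])@Rc)[2])
E
```

```text
0 [[326.5646 289.7175]] depth 0.18876480509768007
0.013 [[326.6239 303.1631]] depth 0.17647785648062123
0.019 [[326.6541 310.0213]] depth 0.1708069571189018
0.025 [[326.6864 317.3504]] depth 0.16513605775718232
0.035 [[326.7455 330.7523]] depth 0.1556845588209832
```

```bash
python3 - <<'E'
from h import *
c=dict(np.load("pics/side0.npz"))
# tip pixel from zoom: (235,352)/6+[170,130]; 
for uv in [(235,352),(210,345),(265,348)]:
    u=np.array(uv)/6+[170,130]
    d=R.from_rotvec(c["rotation"]).as_matrix()@np.linalg.inv(c["camera_matrix"])@[*u,1]
    for y in (-.038,-.045,-.052):
        print(uv,y,c["position"]+d*(y-c["position"][1])/d[1])
E
```

```text
(235, 352) -0.038 [ 0.4567 -0.038   0.1446]
(235, 352) -0.045 [ 0.4547 -0.045   0.147 ]
(235, 352) -0.052 [ 0.4527 -0.052   0.1494]
(210, 345) -0.038 [ 0.4484 -0.038   0.1481]
(210, 345) -0.045 [ 0.4464 -0.045   0.1504]
(210, 345) -0.052 [ 0.4445 -0.052   0.1527]
(265, 348) -0.038 [ 0.4669 -0.038   0.1448]
(265, 348) -0.045 [ 0.4649 -0.045   0.1471]
(265, 348) -0.052 [ 0.4628 -0.052   0.1495]
```

The fingertips appear about 28 mm above the stated TCP (at the rounded board top, width 8 < 14 mm). Open and go lower in small, force-checked steps.

Request:
send_rows(
  rows=[0,0,0,0,0,0,0,0,0,0,0,0,0,0,0,0,0,0,5,1.5,-1,0,0,0,10,1.5,-1,0,0,0,10,1.5,-1,0,0,0],
  hand=-0.2,
)

```text
time: 4.28
tcp_pos: [0.4508, -0.0321, 0.1063]
ee_rot: [-1.303, 1.144, 1.301]
force: [0.2, 0.3, -0.4]
width: 0.0341
```

```bash
python3 - <<'E'
from h import *
from plant import r
o=st()
c=r.read_camera("side"); im=c["image"]
im=cv2.convertScaleAbs(im,alpha=1.8)
cv2.imwrite("pics/z2.png",cv2.resize(im[130:220,170:240,::-1],None,fx=6,fy=6,interpolation=cv2.INTER_CUBIC))
E
```

```text
t 4.28 tcp [450.8069 -32.1292 106.348 ] F [ 0.2062  0.2675 -0.3774] T [-0.008  -0.0466  0.0072] w 34.1 toolx [ 0.0025  0.0007 -1.    ] toolz [-0.1274  0.9919  0.0004] q [-0.1657  0.2405  1.8901  0.0013  1.0086 -1.8649]
```

View pics/z2.png

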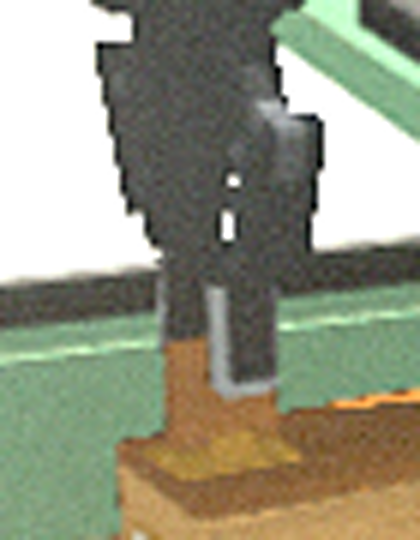

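Request:
send_rows(
  rows=[5,0.5,-0.5,0,0,0,9,0.5,-0.5,0,0,0,13,0.5,-0.5,0,0,0,15,0.5,-0.5,0,0,0,15,0.5,-0.5,0,0,0],
)

```text
time: 4.95
tcp_pos: [0.4506, -0.0327, 0.0914]
ee_rot: [-1.304, 1.144, 1.301]
force: [-0.3, -0.1, -0.6]
width: 0.0343
```

Request:
send_rows(
  rows=[0,0,0,0,0,0,0,0,0,0,0,0,0,0,0,0,0,0,0,0,0,0,0,0,0,0,0,0,0,0],
  hand=-1,
)

```text
time: 5.58
tcp_pos: [0.4506, -0.0323, 0.0915]
ee_rot: [-1.303, 1.143, 1.301]
force: [1.0, 3.4, 0.9]
width: 0.013
```

```bash
python3 - <<'E'
from h import *
from plant import r
o=st()
c=r.read_camera("side"); im=c["image"]
im=cv2.convertScaleAbs(im,alpha=1.8)
cv2.imwrite("pics/z3.png",cv2.resize(im[130:220,170:240,::-1],None,fx=6,fy=6,interpolation=cv2.INTER_CUBIC))
E
```

```text
t 5.58 tcp [450.6246 -32.2569  91.489 ] F [1.035  3.4364 0.8982] T [ 0.8143 -0.0358  0.086 ] w 13.0 toolx [ 0.0028  0.0014 -1.    ] toolz [-0.1273  0.9919  0.001 ] q [-0.1666  0.2606  1.9103  0.0022  0.9682 -1.8664]
```

View pics/z3.png

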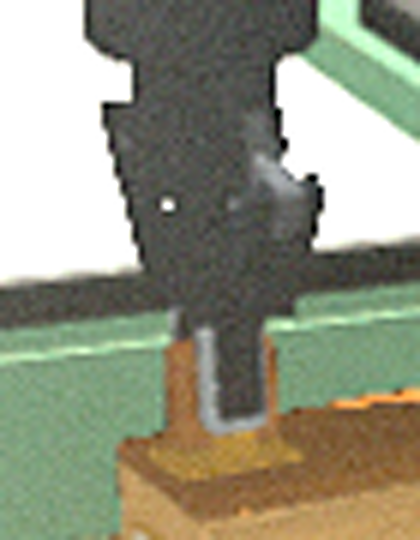

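Now properly pinched (13 mm). Raise by 5 mm.

Request:
send_rows(
  rows=[-1.5,0,0,0,0,0,-3,0,0,0,0,0,-4.5,0,0,0,0,0,-6,0,0,0,0,0,-6,0,0,0,0,0,-6,0,0,0,0,0],
)

```text
time: 6.38
tcp_pos: [0.4505, -0.0324, 0.0975]
ee_rot: [-1.303, 1.143, 1.301]
force: [0.9, -0.3, -5.4]
width: 0.013
```

```bash
python3 - <<'E'
from h import *
from plant import r
o=st()
f=[]
for i in range(3):
    c=r.read_camera("side"); f.append(r.get_obs()["force"])
print(np.array(f))
im=cv2.convertScaleAbs(c["image"],alpha=1.8)
cv2.imwrite("pics/z4.png",cv2.resize(im[130:220,170:270,::-1],None,fx=6,fy=6,interpolation=cv2.INTER_CUBIC))
E
```

```text
t 6.38 tcp [450.5182 -32.4405  97.4835] F [ 0.947 -0.329 -5.445] T [-0.1302 -0.175   0.0058] w 13.0 toolx [ 0.0027  0.0011 -1.    ] toolz [-0.1273  0.9919  0.0008] q [-0.1668  0.2521  1.9026  0.0018  0.9844 -1.8663]
[[ 1.7081 -0.1769 -5.8326]
 [ 0.8152  0.3307 -6.2568]
 [ 0.9226 -0.755  -6.2665]]
```

View pics/z4.png

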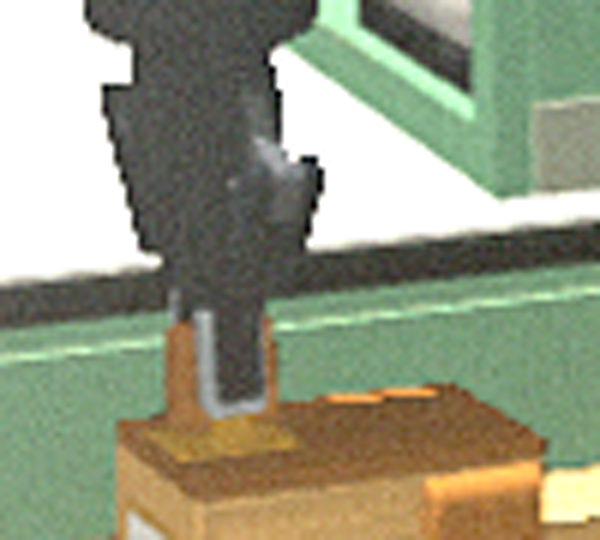

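Left crate: about −5.8 N, so heavy. Lower, release, rise.

Request:
send_rows(
  rows=[2,0,0,0,0,0,4,0,0,0,0,0,6,0,0,0,0,0,6,0,0,0,0,0],
)

```text
time: 7.02
tcp_pos: [0.4492, -0.0321, 0.0914]
ee_rot: [-1.302, 1.144, 1.303]
force: [-6.5, 0.4, -0.5]
width: 0.013
```

Request:
send_rows(
  rows=[0,0,0,0,0,0,0,0,0,0,0,0,-10,0,0,0,0,0,-30,0,0,0,0,0,-55,0,0,0,0,0,-60,0,0,0,0,0],
  hand=-0.2,
)

```text
time: 7.78
tcp_pos: [0.4513, -0.0325, 0.1535]
ee_rot: [-1.305, 1.142, 1.299]
force: [0.3, -0.4, 0.3]
width: 0.0344
```

```bash
python3 - <<'E'
from h import *
from plant import r
o=st()
c=dict(np.load("pics/top0.npz"));L=lids(c)
g,a=grip(L[1]); print(rows(o,[*g,0.15],a))
E
```

```text
t 7.78 tcp [451.3317 -32.5157 153.5441] F [ 0.3302 -0.4163  0.2817] T [ 0.0041 -0.013   0.0028] w 34.4 toolx [ 0.0057  0.0008 -1.    ] toolz [-0.1273  0.9919  0.0001] q [-0.1669  0.1812  1.8246  0.002   1.1304 -1.8662]
(array([   3.5968,  -12.5822, -161.3036]), array([0.0695, 0.0003, 0.0057]))
```

Request:
send_rows(
  rows=[0,-4,-50,0.02,0,0.005,0,-9,-105,0.05,0,0.005,2,-12,-145,0.07,0,0.006,3.5,-12.5,-160,0.07,0,0.006,3.5,-12.5,-161.3,0.07,0,0.006,3.5,-12.5,-161.3,0.07,0,0.006],
)

```text
time: 8.52
tcp_pos: [0.4836, -0.1895, 0.1498]
ee_rot: [-1.25, 1.181, 1.254]
force: [-0.2, 0.4, 0.6]
width: 0.0338
```

```bash
python3 - <<'E'
from h import *
from plant import r
o=st()
c=dict(np.load("pics/top0.npz"));L=lids(c)
g,a=grip(L[1]); print(rows(o,[*g,0.091],a))
E
```

```text
t 8.53 tcp [ 483.5793 -189.5361  149.7913] F [-0.2124  0.354   0.634 ] T [ 0.0529 -0.0129  0.002 ] w 33.8 toolx [-0.0014  0.0015 -1.    ] toolz [-0.0583  0.9983  0.0016] q [-0.4554  0.279   1.695   0.0008  1.1695 -2.0849]
(array([58.7881, -0.7831, -1.5014]), array([ 0.0002,  0.0016, -0.0013]))
```

Request:
send_rows(
  rows=[20,-0.8,-1.5,0,0,0,40,-0.8,-1.5,0,0,0,52,-0.8,-1.5,0,0,0,58,-0.8,-1.5,0,0,0,58.8,-0.8,-1.5,0,0,0,58.8,-0.8,-1.5,0,0,0],
)

```text
time: 9.28
tcp_pos: [0.4849, -0.191, 0.0915]
ee_rot: [-1.251, 1.18, 1.253]
force: [0.7, -0.5, 0.3]
width: 0.0341
```

Request:
send_rows(
  rows=[0,0,0,0,0,0,0,0,0,0,0,0,0,0,0,0,0,0,0,0,0,0,0,0,0,0,0,0,0,0],
  hand=-1,
)

```text
time: 9.9
tcp_pos: [0.4851, -0.1905, 0.0919]
ee_rot: [-1.251, 1.179, 1.253]
force: [0.1, 5.4, 4.6]
width: 0.0129
```

Request:
send_rows(
  rows=[-1.5,0,0,0,0,0,-3,0,0,0,0,0,-4.5,0,0,0,0,0,-6,0,0,0,0,0,-6,0,0,0,0,0,-6,0,0,0,0,0],
)

```text
time: 10.65
tcp_pos: [0.4851, -0.1906, 0.0979]
ee_rot: [-1.251, 1.18, 1.253]
force: [1.1, -0.1, -6.2]
width: 0.0131
```

```bash
python3 - <<'E'
from h import *
from plant import r
o=st()
f=[]
for i in range(3):
    c=r.read_camera("side"); f.append(r.get_obs()["force"])
print(np.array(f))
im=cv2.convertScaleAbs(c["image"],alpha=1.8)
cv2.imwrite("pics/z5.png",cv2.resize(im[130:280,200:350,::-1],None,fx=4,fy=4,interpolation=cv2.INTER_CUBIC))
E
```

```text
t 10.65 tcp [ 485.0715 -190.6227   97.8836] F [ 1.0683 -0.0717 -6.1932] T [-0.106  -0.1846  0.0252] w 13.1 toolx [ 0.0002  0.0016 -1.    ] toolz [-0.0582  0.9983  0.0016] q [-0.4567  0.3385  1.76    0.0017  1.0436 -2.0866]
[[ 0.9988 -0.7125 -6.8232]
 [ 1.1637 -0.0093 -6.1642]
 [ 1.3782 -0.486  -7.1694]]
```

View pics/z5.png

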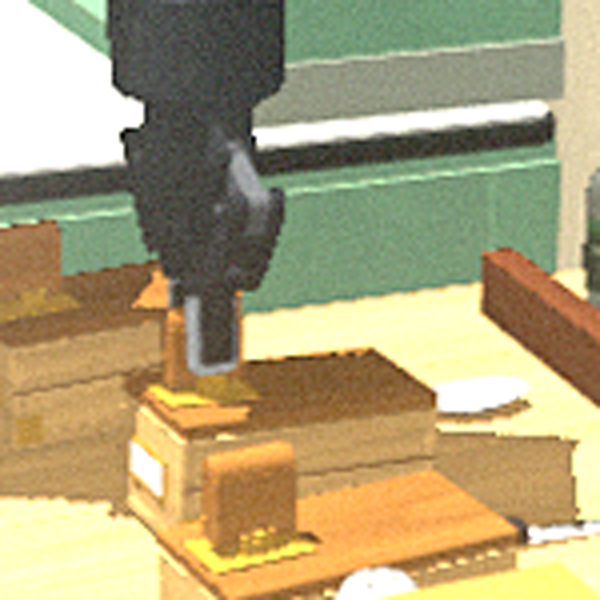

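```bash
python3 - <<'E'
from h import *
from plant import r
c=dict(np.load("pics/top0.npz"))
print('spoon L bowl, R bowl, handle', px2w(c,[(243,195),(263.5,195),(245.5,282),(255,282)],.055)[:,:2])
print('peeler', px2w(c,[(328.5,265),(342,265),(332,200)],.06)[:,:2])
print('rail ends', px2w(c,[(182.5,150),(419,167)],.085)[:,:2])
E
```

```text
spoon L bowl, R bowl, handle [[ 0.6669 -0.0936]
 [ 0.6669 -0.1317]
 [ 0.5053 -0.1026]
 [ 0.5053 -0.1197]]
peeler [[ 0.5354 -0.2518]
 [ 0.5353 -0.2761]
 [ 0.656  -0.2588]]
rail ends [[ 0.7437  0.0146]
 [ 0.7112 -0.4164]]
```

Request:
send_rows(
  rows=[2,0,0,0,0,0,4,0,0,0,0,0,5.5,0,0,0,0,0,5.5,0,0,0,0,0],
)

```text
time: 11.3
tcp_pos: [0.4841, -0.1902, 0.0922]
ee_rot: [-1.25, 1.18, 1.254]
force: [-4.4, 0.1, -2.1]
width: 0.0127
```

```bash
python3 - <<'E'
from h import *
o=st()
print(rows(o,[.53,-.194,.0925],0.0))
E
```

```text
t 11.30 tcp [ 484.1002 -190.2203   92.1507] F [-4.4329  0.1244 -2.1318] T [-0.1097  0.7564 -0.0318] w 12.7 toolx [-0.0016  0.0023 -1.    ] toolz [-0.0583  0.9983  0.0024] q [-0.4567  0.3452  1.7675  0.0016  1.0314 -2.0866]
(array([ -0.4318, -45.6006,  -6.4498]), array([ 0.0584,  0.0023, -0.0015]))
```

Request:
send_rows(
  rows=[0,-4,-0.5,0,0,0,0,-10,-1.4,0.01,0,0,0,-16,-2.2,0.02,0,0,0,-22,-3,0.03,0,0,0,-28,-3.8,0.04,0,0,0,-34,-4.6,0.05,0,0,0,-40,-5.5,0.055,0,0,0,-46,-6,0.06,0,0],
)

```text
time: 12.3
tcp_pos: [0.5309, -0.1937, 0.092]
ee_rot: [-1.205, 1.21, 1.21]
force: [-4.4, 0.7, -2.1]
width: 0.013
```

```bash
python3 - <<'E'
from h import *
from plant import r
o=st()
print(rows(o,[.578,-.194,.092],-.055))
c=r.read_camera("top"); np.savez("pics/top1.npz",**c); im=c["image"]
for l in lids(c): print(np.array(l))
cv2.imwrite("pics/top1.png",cv2.resize(im[130:345,160:470,::-1],None,fx=2.5,fy=2.5))
E
```

```text
t 12.30 tcp [ 530.8504 -193.6699   92.0489] F [-4.3829  0.66   -2.0916] T [-0.0682  0.686  -0.1192] w 13.0 toolx [-0.0015  0.0021 -1.    ] toolz [0.002  1.     0.0021] q [-0.4255  0.3993  1.6723  0.0015  1.0722 -1.995 ]
(array([ -0.0208, -47.1502,  -0.2364]), array([ 0.053 ,  0.0021, -0.0015]))
```

View pics/top1.png

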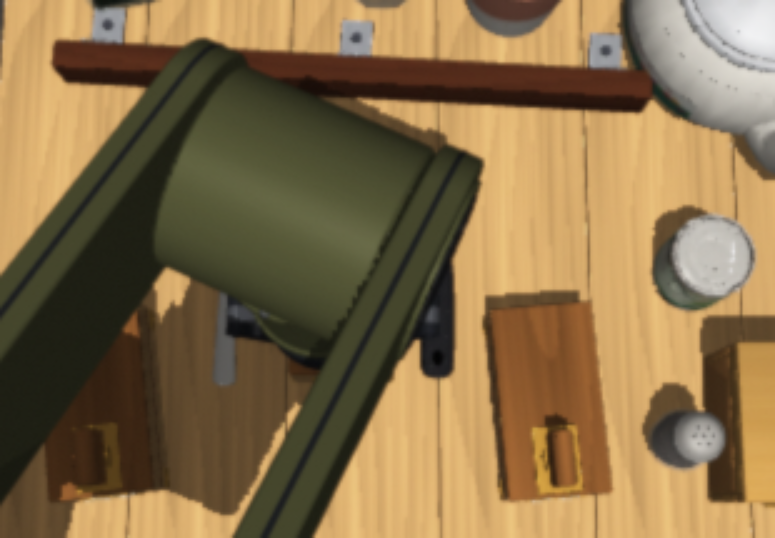

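Request:
send_rows(
  rows=[0,-5,0,0.01,0,0,0,-11,0,0.02,0,0,0,-17,0,0.03,0,0,0,-23,0,0.04,0,0,0,-29,0,0.05,0,0,0,-35,0,0.053,0,0,0,-41,0,0.053,0,0,0,-47,0,0.053,0,0],
)

```text
time: 13.35
tcp_pos: [0.5797, -0.1942, 0.0922]
ee_rot: [-1.168, 1.233, 1.169]
force: [-3.1, -0.5, -4.5]
width: 0.0129
```

```bash
python3 - <<'E'
from h import *
from plant import r
o=st()
print(rows(o,[.60,-.194,.092],-.055))
c=r.read_camera("wrist"); np.savez("pics/w6.npz",**c); cv2.imwrite("pics/w6.png",c["image"][:,:,::-1])
c=r.read_camera("side"); cv2.imwrite("pics/s6.png",cv2.resize(c["image"][150:300,230:430,::-1],None,fx=4,fy=4,interpolation=cv2.INTER_CUBIC))
E
```

```text
t 13.35 tcp [ 579.6754 -194.1519   92.189 ] F [-3.1068 -0.5409 -4.4964] T [-0.053   0.5808 -0.0968] w 12.9 toolx [ 0.0005  0.0016 -1.    ] toolz [0.0552 0.9985 0.0016] q [-0.3933  0.454   1.5714  0.0018  1.1164 -1.9098]
(array([  0.1997, -20.2852,   1.2725]), array([-0.0002,  0.0016,  0.0004]))
```

View pics/w6.png

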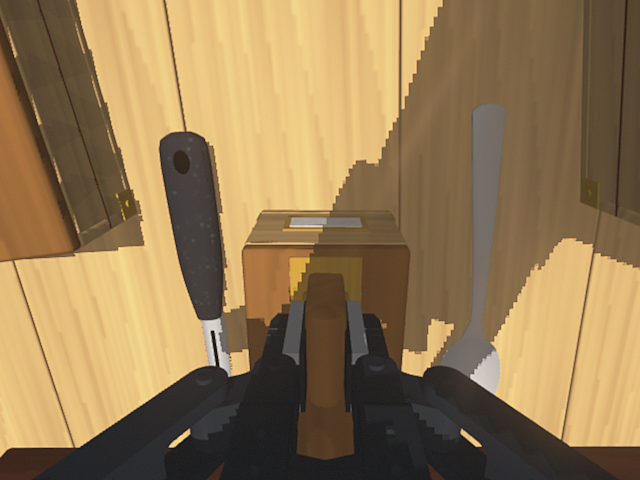

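View pics/s6.png

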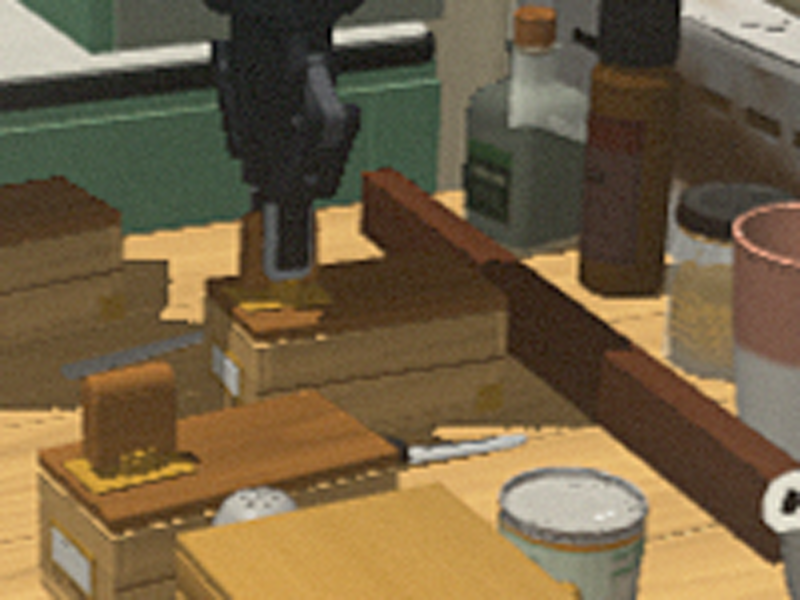

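Request:
send_rows(
  rows=[0,-5,0,0,0,0,0,-10,0,0,0,0,0,-15,0,0,0,0,0,-19,0,0,0,0,0,-23,0,0,0,0,0,-26,0,0,0,0,0,-27,0,0,0,0],
)

```text
time: 14.32
tcp_pos: [0.6081, -0.1958, 0.0923]
ee_rot: [-1.169, 1.232, 1.167]
force: [-2.8, 1.2, -4.0]
width: 0.0128
```

```bash
python3 - <<'E'
from h import *
from plant import r
o=st()
c=r.read_camera("side"); cv2.imwrite("pics/s7.png",cv2.resize(c["image"][180:280,280:400,::-1],None,fx=6,fy=6,interpolation=cv2.INTER_CUBIC))
c=r.read_camera("top"); cv2.imwrite("pics/t7.png",cv2.resize(c["image"][130:345,160:470,::-1],None,fx=2.5,fy=2.5))
E
```

```text
t 14.32 tcp [ 608.1066 -195.8257   92.3198] F [-2.8042  1.227  -4.0111] T [-0.0392  0.6152 -0.082 ] w 12.8 toolx [ 0.0028  0.0011 -1.    ] toolz [0.0549 0.9985 0.0013] q [-0.3789  0.4863  1.5099  0.0023  1.1432 -1.8958]
```

View pics/s7.png

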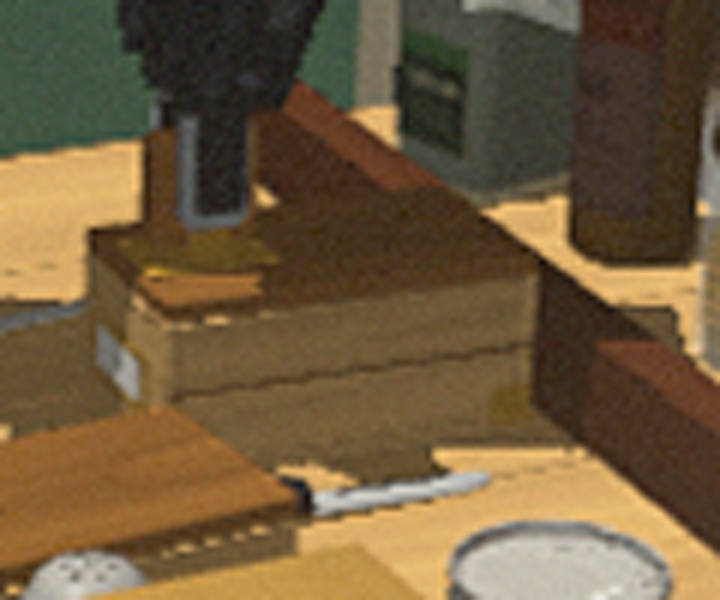

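Request:
send_rows(
  rows=[0,-1,0,0,0,0,0,-2,0,0,0,0,0,-3,0,0,0,0,0,-3.5,0,0,0,0],
)

```text
time: 14.92
tcp_pos: [0.6117, -0.1961, 0.0924]
ee_rot: [-1.169, 1.232, 1.167]
force: [-3.2, 0.6, -3.3]
width: 0.0127
```

Request:
send_rows(
  rows=[0,-0.7,0,0,0,0,0,-1.4,0,0,0,0],
)

```text
time: 15.18
tcp_pos: [0.6132, -0.1961, 0.0924]
ee_rot: [-1.169, 1.232, 1.167]
force: [-3.2, -0.4, -3.5]
width: 0.0127
```

Request:
send_rows(
  rows=[0,-0.7,0,0,0,0,0,-1.4,0,0,0,0],
)

```text
time: 15.42
tcp_pos: [0.6146, -0.1963, 0.0924]
ee_rot: [-1.169, 1.232, 1.167]
force: [-3.0, 0.3, -3.6]
width: 0.0128
```

Request:
send_rows(
  rows=[0,-0.6,0,0,0,0,0,-1.2,0,0,0,0],
)

```text
time: 15.68
tcp_pos: [0.6158, -0.1963, 0.0923]
ee_rot: [-1.169, 1.232, 1.167]
force: [-4.5, 0.3, -2.7]
width: 0.013
```

Request:
send_rows(
  rows=[0,-0.5,0,0,0,0,0,-1,0,0,0,0],
)

```text
time: 15.92
tcp_pos: [0.6157, -0.1963, 0.0922]
ee_rot: [-1.168, 1.233, 1.169]
force: [-6.0, -0.6, -2.4]
width: 0.013
```

```bash
python3 - <<'E'
from h import *
from plant import r
o=st()
c=r.read_camera("side"); cv2.imwrite("pics/s8.png",cv2.resize(cv2.convertScaleAbs(c["image"],alpha=2)[200:270,340:410,::-1],None,fx=8,fy=8,interpolation=cv2.INTER_CUBIC))
E
```

```text
t 15.93 tcp [ 615.6914 -196.3027   92.1615] F [-6.0043 -0.6401 -2.4127] T [-0.0569  1.0693 -0.0068] w 13.0 toolx [ 0.0009  0.0012 -1.    ] toolz [0.0549 0.9985 0.0012] q [-0.3749  0.4964  1.4911  0.0016  1.1537 -1.8914]
```

View pics/s8.png

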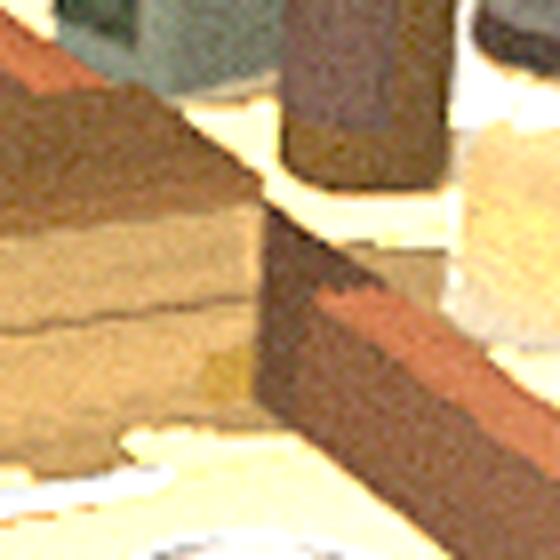

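Request:
send_rows(
  rows=[0,-0.7,0,0,0,0,0,-1.4,0,0,0,0],
)

```text
time: 16.23
tcp_pos: [0.6156, -0.1963, 0.092]
ee_rot: [-1.167, 1.235, 1.171]
force: [-7.2, -0.1, -0.2]
width: 0.0131
```

Request:
send_rows(
  rows=[0,-0.7,0,0,0,0,0,-1.4,0,0,0,0],
)

```text
time: 16.48
tcp_pos: [0.6155, -0.1962, 0.0919]
ee_rot: [-1.165, 1.237, 1.173]
force: [-7.5, -0.2, 0.0]
width: 0.0128
```

```bash
python3 - <<'E'
from h import *
o=st()
E
```

```text
t 16.48 tcp [ 615.5453 -196.2099   91.9233] F [-7.5312 -0.1562  0.026 ] T [-0.0642  1.3551 -0.0533] w 12.8 toolx [-0.0048  0.0018 -1.    ] toolz [0.0547 0.9985 0.0016] q [-0.3739  0.4992  1.4865 -0.      1.1609 -1.89  ]
```

Request:
send_rows(
  rows=[0,0,0,0,0,0,0,0,0,0,0,0,0,0,0,0,0,0,-15,0,0,0,0,0,-40,0,0,0,0,0,-65,0,0,0,0,0,-65,10,40,0,0,0,-65,30,90,0,0,0],
  hand=-0.2,
)

```text
time: 17.48
tcp_pos: [0.5926, -0.1051, 0.1591]
ee_rot: [-1.166, 1.235, 1.168]
force: [0.1, -0.4, 0.6]
width: 0.0343
```

```bash
python3 - <<'E'
from h import *
o=st()
L=lids(dict(np.load("pics/top0.npz")))
g,a=grip(L[0]); print(g,a,rows(o,[*g,.16],a))
E
```

```text
t 17.48 tcp [ 592.5778 -105.0664  159.0824] F [ 0.1035 -0.4264  0.5882] T [ 0.0331 -0.0058 -0.0111] w 34.3 toolx [-0.0003  0.001  -1.    ] toolz [0.0569 0.9984 0.001 ] q [-0.2462  0.3785  1.51    0.0009  1.2537 -1.7604]
[ 0.4503 -0.0327] 0.12859627593849474 (array([ -0.7963, 146.16  ,  64.1674]), array([-0.1855,  0.001 , -0.0003]))
```

Request:
send_rows(
  rows=[0,45,20,-0.05,0,0,0,95,42,-0.1,0,0,0,130,57,-0.15,0,0,0,145,64,-0.185,0,0,0,146,64,-0.185,0,0],
)

```text
time: 18.1
tcp_pos: [0.4511, -0.0329, 0.1602]
ee_rot: [-1.304, 1.144, 1.302]
force: [-0.6, 0.1, -0.2]
width: 0.0341
```

```bash
python3 - <<'E'
from h import *
from plant import r
o=st()
L=lids(dict(np.load("pics/top0.npz")))
g,a=grip(L[0]); print(g,a,rows(o,[*g,.0915],a))
c=r.read_camera("top"); np.savez("pics/t9.npz",**c); cv2.imwrite("pics/t9.png",cv2.resize(c["image"][130:345,160:470,::-1],None,fx=2.5,fy=2.5))
for l in lids(c): print(np.array(l))
c=r.read_camera("wrist"); cv2.imwrite("pics/w9.png",c["image"][:,:,::-1])
E
```

```text
t 18.10 tcp [451.0739 -32.8539 160.1653] F [-0.597   0.075  -0.2491] T [-0.007   0.0161  0.013 ] w 34.1 toolx [ 0.002   0.0005 -1.    ] toolz [-0.1282  0.9918  0.0002] q [-0.1669  0.1754  1.8125  0.0009  1.1517 -1.8665]
[ 0.4503 -0.0327] 0.12859627593849474 (array([68.6636,  0.8854,  0.2479]), array([-0.0001,  0.0002,  0.0021]))
[ 654.9356 -200.4454  131.1117   69.0287   -0.0481]
[ 488.8242 -335.9836  127.4318   67.9526    0.0822]
```

View pics/t9.png

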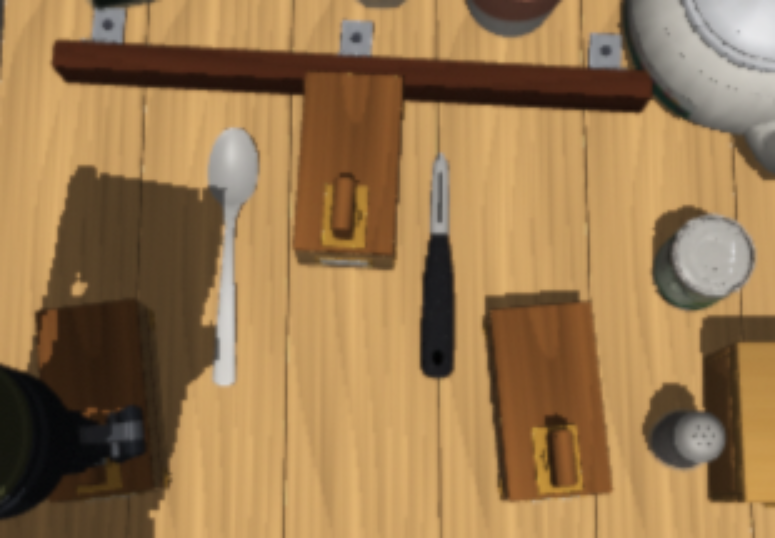

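View pics/w9.png

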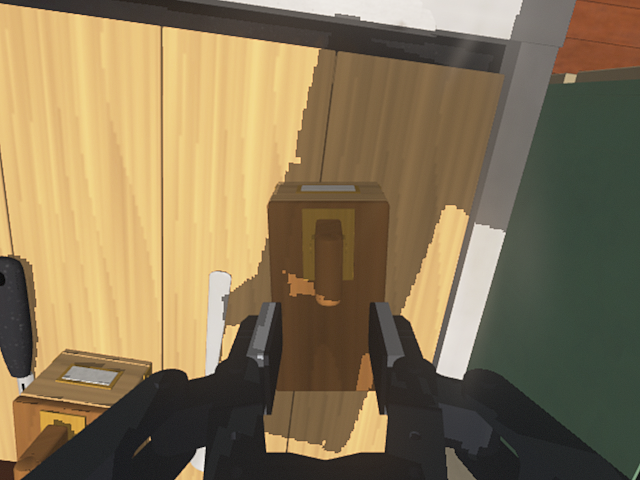

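Middle crate sits at the rail with yaw −0.048 (rail about −0.055). Now the left crate: board (cols 316–341) centred between the fingers.

Request:
send_rows(
  rows=[20,0.9,0,0,0,0,40,0.9,0,0,0,0,57,0.9,0,0,0,0,66,0.9,0,0,0,0,68.5,0.9,0,0,0,0,68.5,0.9,0,0,0,0],
)

```text
time: 18.95
tcp_pos: [0.4527, -0.0339, 0.0916]
ee_rot: [-1.304, 1.144, 1.3]
force: [-0.9, 1.4, 1.1]
width: 0.0342
```

Request:
send_rows(
  rows=[0,0,0,0,0,0,0,0,0,0,0,0,0,0,0,0,0,0,0,0,0,0,0,0,0,0,0,0,0,0],
  hand=-1,
)

```text
time: 19.58
tcp_pos: [0.453, -0.0336, 0.0919]
ee_rot: [-1.304, 1.143, 1.299]
force: [1.1, 3.4, 2.2]
width: 0.013
```

```bash
python3 - <<'E'
from h import *
o=st()
for t in ([.50,-.0350,.0915,.04],[.55,-.037,.0915,-.055]): print(rows(o,t[:3],t[3]))
E
```

```text
t 19.57 tcp [453.0109 -33.6026  91.9305] F [1.1074 3.3782 2.2024] T [ 0.6144 -0.1324  0.0962] w 13.0 toolx [ 0.004   0.0006 -1.    ] toolz [-0.1267  0.9919  0.    ] q [-0.1682  0.2624  1.9059  0.0015  0.9694 -1.8669]
(array([  0.6197, -46.4309,  -7.3415]), array([0.0871, 0.0002, 0.0041]))
(array([  0.8207, -95.7738, -15.6624]), array([0.1821, 0.0004, 0.0041]))
```

Request:
send_rows(
  rows=[0,-4,-0.6,0,0,0,0,-10,-1.5,0.01,0,0,0,-16,-2.5,0.02,0,0,0,-22,-3.4,0.035,0,0,0,-28,-4.4,0.05,0,0,0,-34,-5.4,0.065,0,0,0,-40,-6.4,0.08,0,0,0,-46,-7.3,0.09,0,0],
)

```text
time: 20.58
tcp_pos: [0.4919, -0.035, 0.0916]
ee_rot: [-1.232, 1.198, 1.244]
force: [-14.1, 1.6, 14.3]
width: 0.0125
```

```bash
python3 - <<'E'
from h import *
o=st()
print(rows(o,[.546,-.035,.0917],-.055))
E
```

```text
t 20.57 tcp [491.9308 -35.0259  91.6066] F [-14.1139   1.6297  14.2592] T [-0.0297  2.5019 -0.0094] w 12.5 toolx [-0.0099  0.0002 -1.    ] toolz [-0.0376  0.9993  0.0006] q [-0.1557  0.317   1.8174 -0.0015  1.017  -1.7633]
(array([ -0.6301, -54.0283,  -2.0095]), array([ 0.0927,  0.0002, -0.0099]))
```

The hand is pressing down (+14 N), adding friction; ease up ~1.5 mm while going on.

Request:
send_rows(
  rows=[-1,0,0,0,0,-0.005,-1.5,0,0,0,0,-0.01,-1.5,-1,0,0,0,-0.01,-1.5,-4,0,0,0,-0.01],
)

```text
time: 21.08
tcp_pos: [0.4943, -0.0348, 0.0925]
ee_rot: [-1.235, 1.193, 1.24]
force: [-3.6, -0.2, -3.5]
width: 0.0128
```

```bash
python3 - <<'E'
from h import *
o=st()
print(rows(o,[.546,-.035,.0925],-.055))
E
```

```text
t 21.07 tcp [494.2979 -34.8136  92.4755] F [-3.6038 -0.2123 -3.5321] T [-0.1161  0.6225 -0.0998] w 12.8 toolx [-0.0033  0.0008 -1.    ] toolz [-0.0375  0.9993  0.001 ] q [-0.1558  0.3156  1.8169  0.0004  1.0126 -1.7644]
(array([ -0.1974, -51.6583,  -2.126 ]), array([ 0.0925,  0.0008, -0.0034]))
```

Forces are now like the middle crate's slide. Continue at this height.

Request:
send_rows(
  rows=[0,-5,-0.2,0.01,0,0,0,-11,-0.5,0.025,0,0,0,-17,-0.7,0.04,0,0,0,-23,-0.9,0.055,0,0,0,-29,-1.2,0.07,0,0,0,-36,-1.5,0.08,0,0,0,-43,-1.8,0.09,0,0,0,-49,-2,0.0925,0,0],
)

```text
time: 22.08
tcp_pos: [0.544, -0.0352, 0.0923]
ee_rot: [-1.167, 1.237, 1.171]
force: [-3.2, 0.8, -2.8]
width: 0.0126
```

```bash
python3 - <<'E'
from h import *
o=st()
print(rows(o,[.59,-.035,.0925],-.055))
E
```

```text
t 22.07 tcp [544.0405 -35.1533  92.3362] F [-3.1853  0.7664 -2.8268] T [-0.0903  0.5195 -0.0845] w 12.6 toolx [-0.003   0.0006 -1.    ] toolz [0.0552 0.9985 0.0004] q [-0.1421  0.3754  1.714   0.0002  1.0552 -1.6578]
(array([ -0.3   , -45.8803,   2.6896]), array([-0.0002,  0.0004, -0.003 ]))
```

Request:
send_rows(
  rows=[-0.2,-6,0.3,0,0,0,-0.2,-12,0.6,0,0,0,-0.2,-18,1,0,0,0,-0.2,-24,1.3,0,0,0,-0.2,-30,1.7,0,0,0,-0.2,-36,2,0,0,0,-0.2,-42,2.4,0,0,0,-0.2,-47,2.7,0,0,0],
)

```text
time: 23.08
tcp_pos: [0.5916, -0.0351, 0.0924]
ee_rot: [-1.167, 1.237, 1.171]
force: [-3.0, 0.0, -3.0]
width: 0.0128
```

```bash
python3 - <<'E'
from h import *
from plant import r
o=st()
c=r.read_camera("wrist"); cv2.imwrite("pics/w10.png",c["image"][:,:,::-1])
c=r.read_camera("side"); cv2.imwrite("pics/s10.png",cv2.resize(c["image"][150:300,180:380,::-1],None,fx=4,fy=4,interpolation=cv2.INTER_CUBIC))
E
```

```text
t 23.07 tcp [591.5861 -35.0549  92.3939] F [-2.9829  0.0283 -3.0451] T [-0.1245  0.5819 -0.063 ] w 12.8 toolx [-0.0028  0.0006 -1.    ] toolz [0.0552 0.9985 0.0004] q [-0.1306  0.4325  1.6106  0.0002  1.1013 -1.6463]
```

View pics/w10.png

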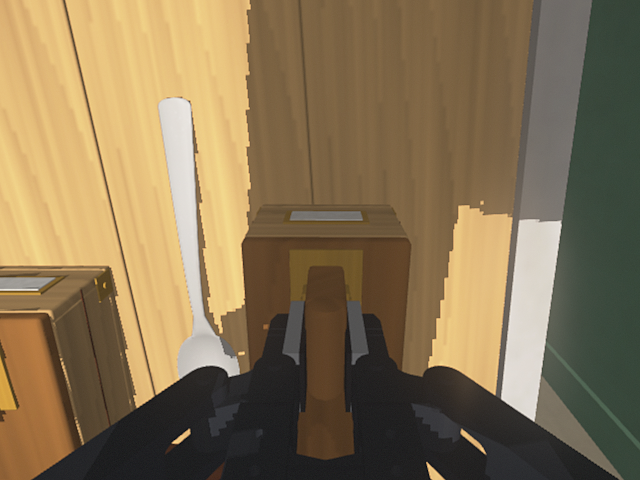

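View pics/s10.png

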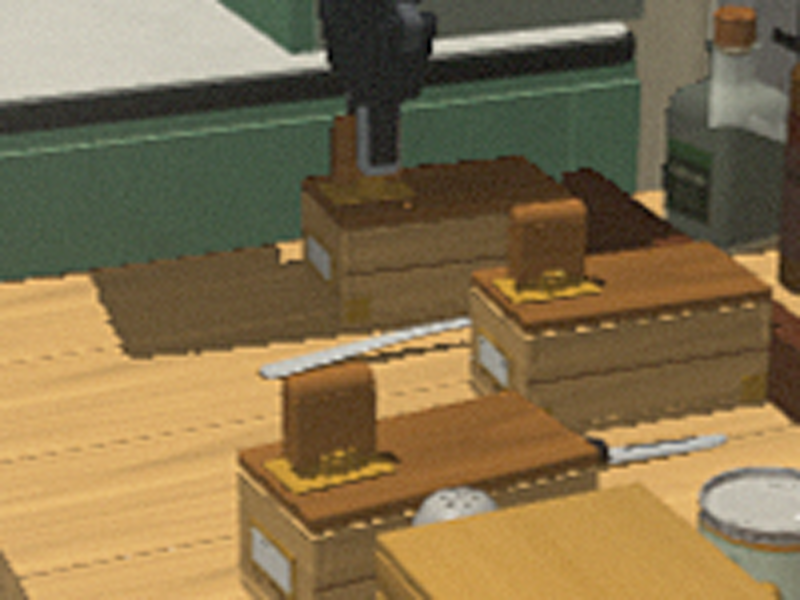

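Request:
send_rows(
  rows=[0,-6,0.2,0,0,0,0,-12,0.5,0,0,0,0,-17,0.5,0,0,0,0,-21,0.5,0,0,0,0,-24,0.5,0,0,0,0,-26,0.5,0,0,0,0,-27,0.5,0,0,0],
)

```text
time: 24.05
tcp_pos: [0.6196, -0.0361, 0.0924]
ee_rot: [-1.168, 1.235, 1.17]
force: [-3.4, -0.3, -3.5]
width: 0.0127
```

Request:
send_rows(
  rows=[0,-1,0,0,0,0,0,-2,0,0,0,0,0,-2.5,0,0,0,0],
)

```text
time: 24.42
tcp_pos: [0.622, -0.0363, 0.0924]
ee_rot: [-1.168, 1.235, 1.17]
force: [-3.7, 0.6, -3.8]
width: 0.0129
```

Request:
send_rows(
  rows=[0,-0.7,0,0,0,0,0,-1.4,0,0,0,0],
)

```text
time: 24.68
tcp_pos: [0.6235, -0.0364, 0.0924]
ee_rot: [-1.168, 1.235, 1.169]
force: [-2.4, 0.7, -2.5]
width: 0.013
```

Request:
send_rows(
  rows=[0,-0.7,0,0,0,0,0,-1.4,0,0,0,0],
)

```text
time: 24.92
tcp_pos: [0.6249, -0.0365, 0.0924]
ee_rot: [-1.168, 1.235, 1.169]
force: [-3.0, 0.6, -2.6]
width: 0.0128
```

Request:
send_rows(
  rows=[0,-0.6,0,0,0,0,0,-1.2,0,0,0,0],
)

```text
time: 25.18
tcp_pos: [0.6262, -0.0365, 0.0924]
ee_rot: [-1.168, 1.235, 1.169]
force: [-2.8, 0.8, -2.6]
width: 0.0131
```

Request:
send_rows(
  rows=[0,-0.6,0,0,0,0,0,-1.2,0,0,0,0],
)

```text
time: 25.42
tcp_pos: [0.6274, -0.0366, 0.0924]
ee_rot: [-1.168, 1.235, 1.17]
force: [-3.1, 0.0, -2.8]
width: 0.0129
```

Request:
send_rows(
  rows=[0,-0.5,0,0,0,0,0,-1,0,0,0,0],
)

```text
time: 25.68
tcp_pos: [0.6276, -0.0366, 0.0923]
ee_rot: [-1.167, 1.237, 1.171]
force: [-4.7, 0.3, -2.1]
width: 0.0129
```

Contact begins at 0.6276. A little more, as before.

Request:
send_rows(
  rows=[0,-0.7,0,0,0,0,0,-1.4,0,0,0,0],
)

```text
time: 25.92
tcp_pos: [0.6275, -0.0366, 0.092]
ee_rot: [-1.166, 1.239, 1.173]
force: [-6.2, -0.1, -1.8]
width: 0.0126
```

Request:
send_rows(
  rows=[0,-0.7,0,0,0,0,0,-1.4,0,0,0,0],
)

```text
time: 26.18
tcp_pos: [0.6274, -0.0366, 0.0919]
ee_rot: [-1.164, 1.241, 1.175]
force: [-7.1, 0.9, 1.1]
width: 0.0129
```

```bash
python3 - <<'E'
from h import *
o=st()
E
```

```text
t 26.18 tcp [627.4033 -36.6144  91.8821] F [-7.1262  0.861   1.0648] T [-0.0226  1.2903  0.0091] w 12.9 toolx [-0.0086  0.0007 -1.    ] toolz [0.0549 0.9985 0.0002] q [-0.1252  0.4794  1.5245 -0.0004  1.1463 -1.641 ]
```

Request:
send_rows(
  rows=[0,0,0,0,0,0,0,0,0,0,0,0,0,0,0,0,0,0,-15,0,0,0,0,0,-40,0,0,0,0,0,-70,0,0,0,0,0,-80,40,20,0,0,0,-90,95,45,0,0,0],
  hand=-0.2,
)

```text
time: 27.18
tcp_pos: [0.5372, 0.0136, 0.1845]
ee_rot: [-1.165, 1.238, 1.171]
force: [-0.1, 0.5, 0.5]
width: 0.0337
```

Request:
send_rows(
  rows=[-10,40,40,0,0,0,-20,70,90,0,0,0,-20,90,150,0,0,0,-20,110,205,0,0,0,-20,120,260,0,0,0,-20,120,280,0,0,0],
)

```text
time: 27.92
tcp_pos: [0.433, 0.3031, 0.2066]
ee_rot: [-1.167, 1.233, 1.173]
force: [0.7, -0.1, -0.0]
width: 0.0342
```

```bash
python3 - <<'E'
from h import *
from plant import r
o=st()
c=r.read_camera("top"); np.savez("pics/t11.npz",**c); vis=c["image"][:,:,::-1].copy()
for l in lids(c): print(np.array(l), 'back mid',l[0]+65*np.cos(l[4]),l[1]+65*np.sin(l[4]))
cv2.imwrite("pics/t11.png",cv2.resize(vis[130:345,160:470],None,fx=2.5,fy=2.5,interpolation=cv2.INTER_CUBIC))
cv2.imwrite("pics/t11b.png",cv2.resize(vis[135:245,175:335],None,fx=5,fy=5,interpolation=cv2.INTER_CUBIC))
c=r.read_camera("side"); cv2.imwrite("pics/s11.png",cv2.resize(c["image"][150:300,200:400,::-1],None,fx=4,fy=4,interpolation=cv2.INTER_CUBIC))
E
```

```text
t 27.93 tcp [432.9663 303.057  206.6472] F [ 0.7273 -0.1187 -0.0105] T [ 0.0113  0.0195 -0.0228] w 34.2 toolx [-0.0022  0.0028 -1.    ] toolz [0.0526 0.9986 0.0027] q [ 0.5281  0.2389  1.5948  0.0036  1.3085 -0.9911]
[663.0677 -40.214  130.309   69.1872  -0.0526] back mid 727.9779478948691 -43.62844346157432
[ 654.1888 -200.0709  129.2817   69.2216   -0.0554] back mid 719.0890087070093 -203.67096725092614
[ 488.213  -336.6797  128.7051   68.7781    0.0823] back mid 552.993174703913 -331.3382822411314
```

View pics/t11.png

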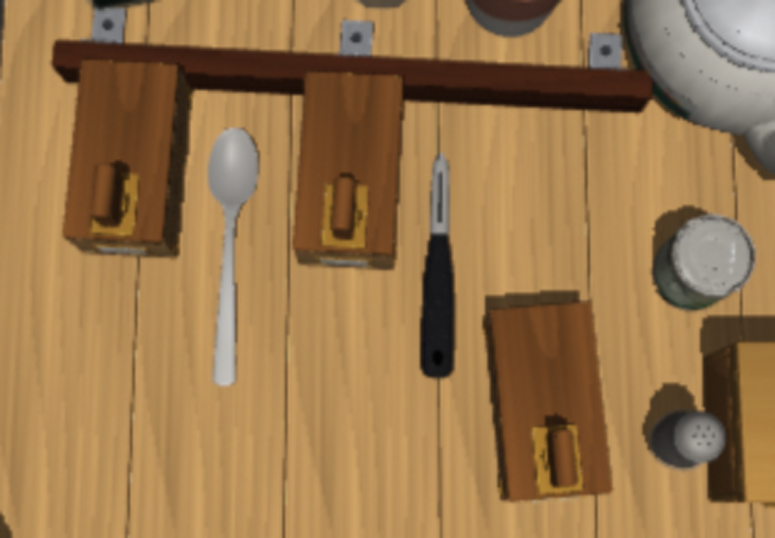

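View pics/t11b.png

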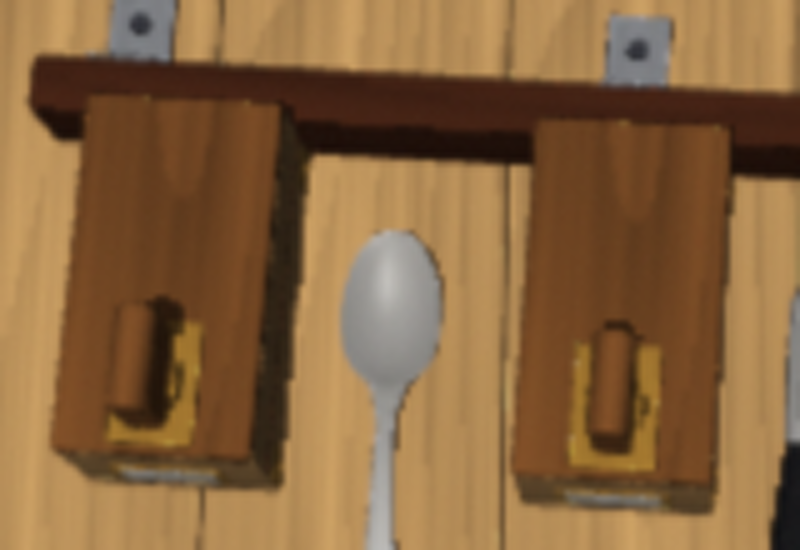

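View pics/s11.png

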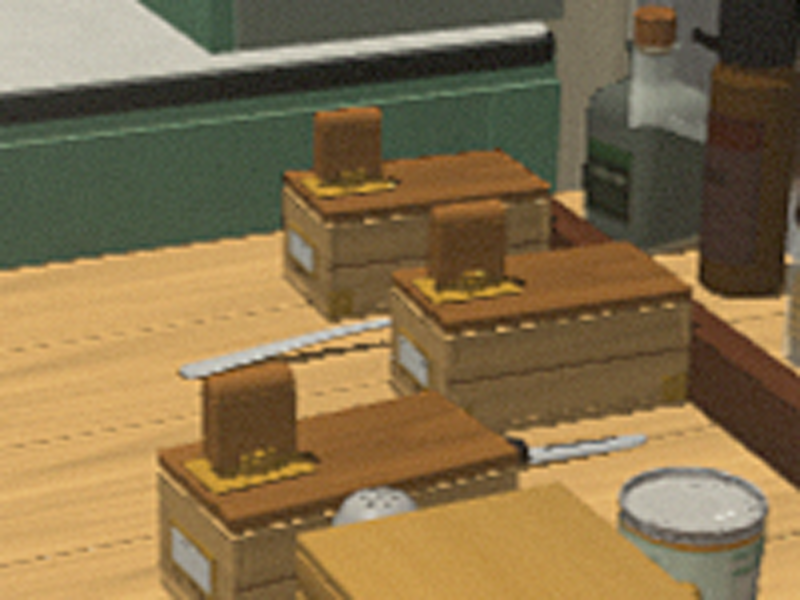

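```bash
python3 - <<'E'
from plant import r
print(r.finish_job())
E
```

```text
the job is handed in; nothing more can be done
None
```

The left and middle crates are the heavy ones. Both now stand at the stop rail, and I handed the job in at about 28 s.

**Weighing:** I raised the grip-board end of each of these two crates by 6 mm. The left took about 5.8 N and the middle about 6.5 N, both in the heavy range. Since at most two crates are heavy, the right one must be light. I worked that out rather than testing it, and never touched it.

**Sliding:** I turned each heavy crate square to the rail while pushing it back, then closed on the rail in steps of about 1 mm. Pushing force at the rail reached about 7.5 N by the wrist sensor, against the 25 N limit. I then released both and moved the arm clear.

**Last camera check:**

| | Yaw (rail about −0.055 rad) | Middle of back face | Fitted rail face at that spot |
|---|---|---|---|
| Left crate | −0.053 rad | x = 0.728 m | about 0.728 m |
| Middle crate | −0.055 rad | x = 0.719 m | about 0.719 m |

The right crate measures within 0.2 mm of where it started. The spoon, peeler, shaker and tin look unmoved in the pictures.

**What went wrong or disagreed:**
- **First pinch:** the fingertips sit about 28 mm above the stated TCP, so the first pinch caught only the rounded top of the left board. I opened and gripped again lower down.
- **Left crate slide:** partway along, the hand was pressing down and the force rose to about 14 N. Easing up about 1 mm cured it.

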